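# Dispense ball knobs from the bench hopper

### The job

Two wooden ball knobs are inside the tipping hopper. Turn the cap on top until the hole that the balls can pass through is over the outlet, then tip the hopper forward by its bar handle so that both balls roll out into the catch tray, and let go.

Things in the scene. Friction and masses are not known exactly. Their poses are not given: they have to be found in the camera images.
- cap (a joint): Grey round cap, 116 mm across, 6 mm thick, on the hopper; rad, grows anticlockwise from above. Three holes centred 35 mm from its axis: over the outlet are the 10 x 34 mm slot at 0, the 34 mm round hole at 1.31, the 12 mm round hole at 2.62. Limits -0.1, 2.75; starts near the slot. Outlet: on the hopper's front, over the tray, away from the handle. Light friction (0.06 N m), stays where left.
- cap_knob (a point): Black bar grip standing on the middle of the cap: 34 mm long, 14 mm wide, 40 mm high. Point on the cap's axis, 13 mm below the grip's top, 27 mm above the cap's upper face (223 mm above the bench while upright). x along the bar, turning with the cap; at cap 0 x points towards the tray. z up.
- hopper (a joint): Narrow clear-sided hopper, 112 mm long, 44 mm wide, in a wooden stand; it tips forward, towards the tray, about a level hinge 135 mm above the bench, straight below the cap's axis. Rad: 0 upright (the start), 2.05 at the forward stop, cap facing down over the tray. The balls roll out between about 1.6 and 1.9. Stays where left (friction 0.3 N m).
- handle (a point): Middle of the round steel bar handle behind the hopper, away from the tray: 12 mm thick, 100 mm long (clear for 33 mm either side of the middle), level, 135 mm above the bench, 125 mm from the hinge axis, 64 mm clear of the hopper, free below. y along the bar; x towards the tray while upright. Tipping takes it up and over the hinge in an arc of 125 mm radius.
- tray_floor (a point): Middle of the inner floor of the wooden catch tray fixed in front of the hopper, 5 mm above the bench. x away from the hopper, y across. Inside 208 mm along x, 158 mm along y, walls 35 mm high.
- ball1: Wooden ball knob, 22 mm across, 12 g, loose inside the hopper at the start. Origin at its centre.
- ball2: The other wooden ball knob, the same.

How it is judged:
By the outcome, as a careful person would: the job done as asked, in the order asked, and still so for the second after the job is handed in, with the robot touching nothing.
It also fails if it takes over 53 s, if anything falls off the work surface, if the arm or the gripper's body presses on something with over 40 N, if the wrist force passes 120 N, or if a joint passes its speed limit or range.

### The arm

A 7-joint arm with a two-finger parallel gripper is mounted at the origin on the work surface. World frame = base frame: x ahead of the robot, y to its left, z up, the work surface at z = 0. Lengths are in m, angles in rad, forces in N, time in s.
With the tool pointing down it reaches from about 0.35 to 0.9 m from the base axis. Payload 8.1 kg.
Tool frame: the origin (TCP) lies midway between the tips of the shut fingers; the grasp point (between the pads) lies 19 mm behind it (arm.hold_point_z is the distance from the TCP to the grasp point, in m); z points along the fingers, y is the direction in which the jaws open and shut (so a half turn about z gives the same grasp; the last joint's range is limited). The gripper opens to 92 mm and grips with 3 to 60 N. Pads are 19 mm wide; open, the fingers measure 130 mm over their backs; the gripper's body (75 mm by 190 mm) begins 47 mm behind the grasp point.
Start: joints at [1.062, 0.434, 0.025, 1.573, -0.012, 1.134, -0.075], TCP at [0.247, -0.574, 0.227] pointing down, gripper open.
Joint ranges: [-2.62, 2.62], [-0.44, 2.09], [-1.27, 1.32], [0.08, 2.57], [-1.32, 4.46], [0.12, 2], [-2.74, 2.74]. Speed limits (rad/s): [2.22, 2.22, 3.01, 3.01, 3.14, 3.14, 3.14].

### API

Orientations are given as a rotation vector (axis times angle).
In Python, from cell import arm gives the robot as it stands.
- The arm moves only by the shell command python3 -m pendant 'ROWS' [FORCE]. ROWS is JSON, a list of rows, each a list of 3 entries, a list of its own where there are three numbers: the shift along the tool's x, y, z in m, then the turn, a rotation vector about the tool's x, y, z in degrees, then the finger opening in m, from 0 to 0.0918. A call has 1 to 10 rows; each row shifts and turns the commanded pose from where the row before left it, along the tool's axes as they then stand; what a row does not reach is not made up. A row lasts 1/8 s, in which the tool goes at most 62.5 mm and 10.7 degrees, less where a joint would pass 70% of its speed; a pose out of reach is approached as far as the arm can. A call with a gripper value outside its range is refused whole. The fingers move at their own pace and stop on an object; FORCE is the grip in N (left out, the last holds). Time passes only in rows, so rows that do not move let the fingers close. It gives the time, the measured TCP pose, the force and the opening at its end, in the units of the state.
- arm.observe(): the state, without advancing time (a new reading comes with each control period).
- arm.get_image(name): name is "scene" or "top" or "wrist"; returns (picture, depth): 384x512x3 uint8, red, green, blue; 384x512 float32, m along the optical axis (not along the pixel's ray), 0 where there is no reading.
- arm.camera_params(name): a dict with "fovy" (degrees; the focal length in pixels is half the picture's height over the tangent of half this angle, whatever the lens; pixels are square), "cx", "cy" (the principal point, pixels), "rvec" (rotation vector, rad) and "tvec" (3), from world to camera coordinates, as OpenCV has them; the wrist camera has in their place "mount" (4x4, takes a point from camera to tool coordinates, whose origin is the TCP and whose axes are the flange's). Camera axes: x right, y down, z forward; pixel columns grow to the right and rows downward; lengths in m; the calibration is good to about 2 mm. A picture is of the moment at which its call begins: read the wrist's pose just before it. camera_params takes no time and is no camera call.
- arm.sign_off(): hands the job in, once; it reports no verdict.
Trained networks look in the newest picture that a camera, given by its name, has taken for a name from the list of things; names that differ only in an ending like _2 or _b are one class to them, and where a whole thing is asked for, a point or a joint stands for the part that bears it (a point fixed in the world has none). Each returns a list of dicts, best first, with "conf" (0 to 1); they miss things now and then, are a little off and sometimes report something else, mostly with a low value. They report only what shows in the picture. A call takes as long as a camera call.
- arm.look_for(camera, label): "rect" ([centre column, centre row, width, height] in pixels, round what is visible of it).
- arm.masks_of(camera, label): "pixels" (384x512 bool, what is visible of it) and "rect" ([centre column, centre row, width, height] in pixels, round what is visible of it).
The state is a dict: "clock": time; "joints": joint angles; "dq": joint speeds; "joint_efforts": joint torques, N m; "position": TCP position; "ee_rot": TCP orientation; "force": force on the tool from outside, world axes, zero at the start; "ft_torque": the same for the moment, N m; "width": opening from 0.0 (shut) to 1.0 (fully open).
Only numpy, scipy, OpenCV 4.12 (cv2) and the standard library are available. Lean on these libraries where they do the work, as an engineer would, in place of code of your own. Each camera call takes 0.05 s, during which the arm holds its last target.

## Working session

There is one attempt and no reset: what is moved stays moved. The work goes in short steps, Python scripts to look and compute and a shell command to move; the robot and the scene stay as the last step left them, time stands still between calls to the robot, and variables do not carry over. Pictures are saved under pics/ and viewed, and the job is handed in when it is done.

```bash
mkdir -p pics; ls; cat > h.py <<'E'
import numpy as np, cv2
from cell import arm
from scipy.spatial.transform import Rotation as R
def cam(name,st=None):
    p=arm.camera_params(name); f=192/np.tan(np.radians(p["fovy"])/2)
    K=np.array([[f,0,p["cx"]],[0,f,p["cy"]],[0,0,1]])
    if "mount" in p:
        st=st or arm.observe()
        T=np.eye(4);T[:3,:3]=R.from_rotvec(st["ee_rot"]).as_matrix();T[:3,3]=st["position"]
        M=T@np.array(p["mount"])
    else:
        A=np.eye(4);A[:3,:3]=R.from_rotvec(np.array(p["rvec"]).ravel()).as_matrix();A[:3,3]=np.array(p["tvec"]).ravel()
        M=np.linalg.inv(A)
    return K,M
def unproj(K,M,u,v,d):
    u,v,d=map(np.asarray,(u,v,d))
    P=np.stack([(u-K[0,2])/K[0,0]*d,(v-K[1,2])/K[1,1]*d,d],-1)
    return P@M[:3,:3].T+M[:3,3]
def save(name,img): cv2.imwrite("pics/"+name+".png",cv2.cvtColor(img,cv2.COLOR_RGB2BGR))
E
python3 - <<'E'
from h import *
print(arm.observe()); print(arm.hold_point_z)
for c in ["scene","top"]:
    im,d=arm.get_image(c); save(c+"0",im); np.save(c+"0.npy",d); print(c,arm.camera_params(c), d.shape)
    for l in ["cap","cap_knob","handle","hopper","ball1"]:
        r=arm.look_for(c,l); print(l,[(np.round(x["rect"],1).tolist(),round(x["conf"],2)) for x in r[:3]])
print(arm.observe()["clock"])
E
```

```text
pics
{'clock': 0.0, 'joints': array([ 1.0623991 ,  0.43520402,  0.0249484 ,  1.57408267, -0.01156694,
        1.13397007, -0.07514927]), 'dq': array([ 1.90711086e-06, -3.94662042e-04,  1.13533465e-03,  9.19190476e-04,
       -1.57810689e-03, -1.25448727e-03, -5.06004652e-04]), 'joint_efforts': array([ 3.91330623e-04, -6.67857528e+01,  9.84792709e-01, -3.14464545e+01,
       -6.08482515e-02,  4.29631106e-02,  2.07742523e-04]), 'position': array([ 0.24647626, -0.57380965,  0.22596204]), 'ee_rot': array([-3.07575486e+00, -6.32641177e-01,  7.20934141e-04]), 'force': array([-0.02720856, -0.20342043,  0.49939088]), 'ft_torque': array([0.01978744, 0.01743792, 0.00514133]), 'width': 0.9934008033593208}
0.0188
scene {'fovy': 45.91361525401004, 'cx': 254.2185468461087, 'cy': 190.24112162078956, 'rvec': array([ 2.05738414,  0.64769275, -0.37574692]), 'tvec': array([-0.50345933, -0.04887555,  1.12984509])} (384, 512)
cap [([268.4, 173.9, 69.1, 43.9], 0.92)]
cap_knob [([264.6, 172.7, 77.3, 43.2], 0.69)]
handle [([243.0, 196.2, 123.0, 90.1], 0.87)]
hopper [([240.7, 194.8, 118.3, 91.5], 0.93)]
ball1 []
top {'fovy': 55.9771888712649, 'cx': 252.89102390465317, 'cy': 193.34402224659834, 'rvec': array([ 2.17696862, -2.18144678,  0.10163455]), 'tvec': array([0.02601555, 0.64285121, 0.78248472])} (384, 512)
cap [([264.3, 190.0, 64.2, 66.2], 0.83)]
cap_knob [([263.8, 188.9, 64.1, 68.1], 0.96)]
handle [([269.8, 210.0, 72.3, 106.2], 0.64)]
hopper [([270.4, 207.7, 78.1, 104.3], 0.71)]
ball1 []
0.6
```

View pics/scene0.png

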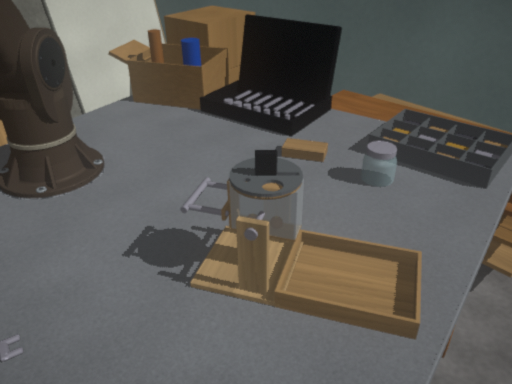

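View pics/top0.png

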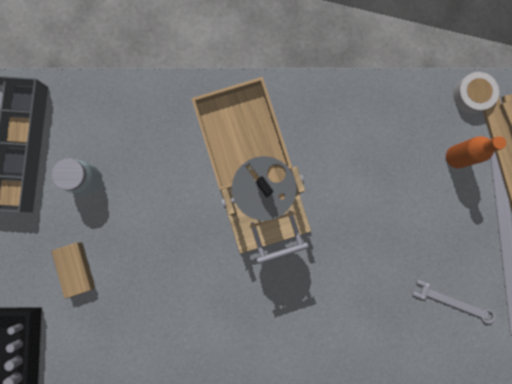

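The scene view shows the hopper with its cap at about (267,175), the black grip at (266,162), the handle bar at (197,195) and the tray at (350,280). The top view has the cap at (264,189), the grip at (264,186), the slot at (252,173), the big hole at (277,175), the bar at (282,249) and the tray at (240,130).

```bash
python3 - <<'E'
from h import *
im=cv2.imread("pics/top0.png"); d=np.load("top0.npy")
K,M=cam("top")
v,u=np.mgrid[0:384,0:512]
P=unproj(K,M,u,v,d); z=P[...,2]
ok=d>0
np.save("Ptop.npy",P)
roi=(u>185)&(u<325)&(v>70)&(v<275)&ok
capm=roi&(abs(z-0.196)<0.006)
pts=P[capm]; print("cap n",len(pts),pts[:,2].mean())
c,r=cv2.minEnclosingCircle(pts[:,:2].astype(np.float32)); print("cap circ",c,r)
kn=roi&(z>0.215); q=P[kn]; print("knob n",len(q),q.mean(0),q[:,2].max())
def pca(q):
    w,V=np.linalg.eigh(np.cov(q[:,:2].T)); return V[:,1],np.sqrt(w)
print("knob dir",pca(q))
rr=cv2.minAreaRect((q[:,:2]*1000).astype(np.float32)); print(rr)
hm=roi&(v>225)&(z>0.12)&(z<0.16); q=P[hm]; print("handle",len(q),q.mean(0),pca(q)); print(cv2.minAreaRect((q[:,:2]*1000).astype(np.float32)))
tw=roi&(v<150)&(z>0.025)&(z<0.05); q=P[tw]; print("traywalls",cv2.minAreaRect((q[:,:2]*1000).astype(np.float32)),q[:,2].mean())
cr=cv2.resize(im[70:280,180:330],None,fx=3.8,fy=2.8*1.0,interpolation=cv2.INTER_CUBIC) if 0 else cv2.resize(im[70:280,180:330],None,fx=2.8,fy=2.8,interpolation=cv2.INTER_CUBIC)
cv2.imwrite("pics/topcrop.png",cr)
for n in [(252,173),(277,175),(282,197),(264,186),(282,249)]:
    print(n,P[n[1],n[0]].round(4))
E
```

```text
cap n 2739 0.19493281845186322
cap circ (0.6381310820579529, 0.007328775245696306) 0.057960186153650284
knob n 186 [0.63716464 0.00751794 0.23368822] 0.23753147621452786
knob dir (array([-0.82540065, -0.5645474 ]), array([0.00428988, 0.00980598]))
((638.03955078125, 7.385340690612793), (34.01201629638672, 14.05577564239502), 35.25672912597656)
handle 598 [ 0.53132177 -0.02137627  0.1384657 ] (array([-0.07393303,  0.99726321]), array([0.01833291, 0.0336314 ]))
((545.51220703125, -23.821929931640625), (73.40644836425781, 99.66336059570312), 12.83165454864502)
traywalls ((802.4061279296875, 58.916839599609375), (176.462646484375, 170.16685485839844), 17.208768844604492) 0.03294837856157035
(252, 173) [0.6793 0.0268 0.0944]
(277, 175) [ 0.6618 -0.018   0.1896]
(282, 197) [ 0.6221 -0.0267  0.1883]
(264, 186) [0.6371 0.0072 0.2342]
(282, 249) [ 0.5171 -0.042  -0.0012]
```

View pics/topcrop.png

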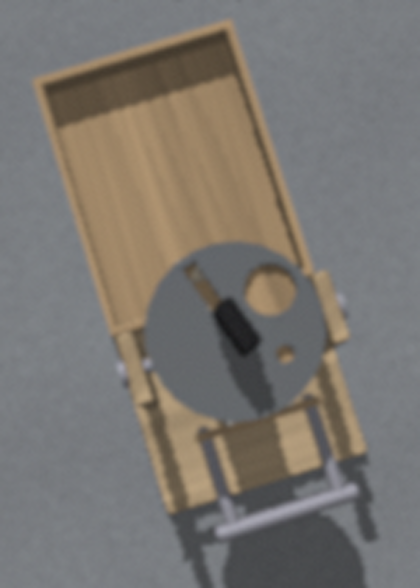

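```bash
python3 - <<'E'
from h import *
P=np.load("Ptop.npy"); v,u=np.mgrid[0:384,0:512]
z=P[...,2]
# bar: line v from 262 to 240 across u 255..308
c=np.array([.638,.0073])
rel=P[...,:2]-c; rad=np.hypot(rel[...,0],rel[...,1])
b=(u>245)&(u<320)&(v>232)&(v<268)&(z>.125)&(z<.16)&(rel[...,0]<-.09)
q=P[b]; print(len(q),cv2.minAreaRect((q[:,:2]*1000).astype(np.float32)),q[:,2].max())
for yaw in np.radians([14,15,16,17,18,19,20]):
    f=np.array([np.cos(yaw),np.sin(yaw)]);a=(q[:,:2]-c)@f; s=a<-.113
    bb=(q[s][:,:2]-c); y=bb@[-f[1],f[0]]; x=bb@f
    print(np.degrees(yaw).round(),s.sum(),x.mean(),y.min(),y.max(),np.degrees(np.polyfit(y,x,1)[0]).round(2))
# tray walls rim
q=P[(u>185)&(u<300)&(v>70)&(v<190)&(z>.03)&(z<.045)]
r=cv2.minAreaRect((q[:,:2]*1000).astype(np.float32));print(r)
t=np.array(r[0])/1000-c; print("tray dir",np.degrees(np.arctan2(t[1],t[0])))
f=cv2.approxPolyDP
# floor
q=P[(u>195)&(u<285)&(v>85)&(v<180)&(z>.002)&(z<.009)]
print(len(q),cv2.minAreaRect((q[:,:2]*1000).astype(np.float32)))
E
```

```text
467 ((529.6890869140625, -28.528152465820312), (48.62654113769531, 98.72425079345703), 7.657719612121582) 0.1437171805093781
14.0 361 -0.12364581682443991 -0.05712635082003593 0.04263681578522963 -2.45
15.0 361 -0.12373046449511511 -0.05495938394916824 0.044856260647509374 -1.61
16.0 363 -0.12372436546538271 -0.05277567591754613 0.04706204185826354 -0.92
17.0 362 -0.12377612374074484 -0.050575891903790055 0.04925348751516745 -0.16
18.0 363 -0.1237366919995817 -0.04836070198342045 0.051429930082644966 0.59
19.0 362 -0.12372562911563766 -0.04616046000843396 0.053590706595206414 1.21
20.0 363 -0.12362643221982157 -0.04402224056720093 0.05573515885939411 1.84
((781.3582153320312, 52.33300018310547), (220.80931091308594, 170.06736755371094), 17.396297454833984)
tray dir 17.439026124446873
4959 ((790.0579223632812, 54.444252014160156), (223.3380889892578, 207.6394805908203), 0.36619120836257935)
```

Cap axis at (0.638, 0.007), forward yaw ≈17.3° (the bar gives 17.2, the tray 17.4). The grip is at 35.3°, so the cap is at ≈0.31, and the target grip yaw is ≈92.4°. Cap and grip heights agree with the figures given.

```bash
cat >> h.py <<'E'
AX=np.array([.638,.0073]); YAW=np.radians(17.3)
def Rdown(yx):  # tool z down, tool x at yaw yx deg
    a=np.radians(yx); x=np.array([np.cos(a),np.sin(a),0]); z=np.array([0,0,-1.]); return np.stack([x,np.cross(z,x),z],1)
def delta(pos,Rt):
    s=arm.observe(); R0=R.from_rotvec(s["ee_rot"]).as_matrix()
    print("shift",(R0.T@(np.array(pos)-s["position"])).round(4),"turn",np.degrees(R.from_matrix(R0.T@Rt).as_rotvec()).round(2),"t",s["clock"],"F",s["force"].round(1),"w",round(s["width"]*.0918,4),"q",s["joints"].round(2), "p",s["position"].round(4))
E
python3 -m pendant '[[[0,0,-0.05],[0,0,0],0.07],[[0.02,-0.013,-0.03],[0,0,0],0.06],[[0.045,-0.029,0],[0,0,0],0.05],[[0.045,-0.029,0],[0,0,0],0.05],[[0.045,-0.029,0],[0,0,0],0.05],[[0.045,-0.029,0],[0,0,0],0.05],[[0.045,-0.029,0],[0,0,0],0.05],[[0.045,-0.029,0],[0,0,0],0.05]]' 
python3 - <<'E'
from h import *
delta([.638,.0073,.28],Rdown(35.3))
E
```

```text
clock: 1.6
position: [0.4401, -0.2865, 0.307]
ee_rot: [3.077, 0.633, 0.001]
force: [0.7, -0.3, 0.8]
width: 0.546
shift [ 0.2977 -0.1919  0.027 ] turn [ 4.000e-02 -1.000e-02 -1.206e+01] t 1.6 F [ 0.7 -0.3  0.8] w 0.0501 q [ 0.59  0.22 -0.14  1.68  0.03  1.24 -0.72] p [ 0.4401 -0.2865  0.307 ]
```

```bash

python3 -m pendant '[[[0.045,-0.029,0],[0,0,0],0.05],[[0.045,-0.029,0],[0,0,0],0.05],[[0.045,-0.029,0],[0,0,0],0.05],[[0.045,-0.029,0],[0,0,0],0.05],[[0.045,-0.029,0],[0,0,0],0.05],[[0.045,-0.029,0],[0,0,0],0.05],[[0.027,-0.018,0.0],[0,0,-4],0.05],[[0,0,0.02],[0,0,-8],0.05],[[0,0,0],[0,0,0],0.05]]' 
python3 - <<'E'
from h import *
delta([.638,.0073,.204],Rdown(35.3))
s=arm.observe(); im,d=arm.get_image("wrist"); save("w1",im)
K,M=cam("wrist",s); v,u=np.mgrid[0:384,0:512]; P=unproj(K,M,u,v,d)
m=(d>0)&(P[...,2]>.225)&(P[...,2]<.243)&(np.hypot(P[...,0]-.638,P[...,1]-.007)<.03)
q=P[m]; print(len(q)); 
if len(q): print(cv2.minAreaRect((q[:,:2]*1000).astype(np.float32)),q[:,2].mean())
E
```

```text
clock: 2.72
position: [0.6356, 0.0056, 0.2851]
ee_rot: [-2.994, -0.951, 0.005]
force: [-0.0, -0.6, -0.1]
width: 0.547
shift [0.0031 0.0001 0.0811] turn [-0.1   0.16 -0.07] t 2.725 F [-0.  -0.6 -0.1] w 0.0502 q [ 0.12  0.44 -0.32  1.43  0.14  1.29 -1.17] p [0.6356 0.0056 0.2851]
764
((637.6844482421875, 5.830000877380371), (33.829044342041016, 13.645601272583008), 35.42884063720703) 0.23734653664573552
```

View pics/w1.png

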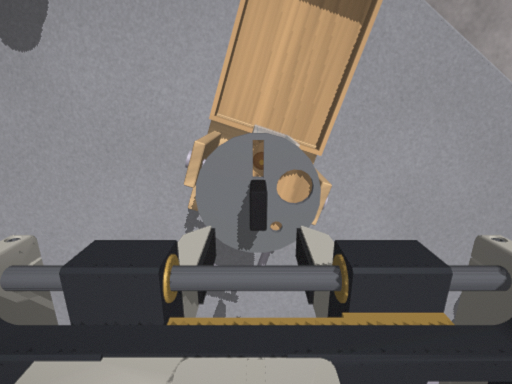

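The wrist view shows the grip at (258,205), lined up between the fingers. The slot is at (258,155) with a ball under it, and the big hole is at (295,186). Descending and closing.

```bash

python3 -m pendant '[[[0.0025,0.0005,0.04],[0,0,0],0.05],[[0,0,0.04],[0,0,0],0.05],[[0,0,0],[0,0,0],0.05],[[0,0,0],[0,0,0],0.0],[[0,0,0],[0,0,0],0.0],[[0,0,0],[0,0,0],0.0],[[0,0,0],[0,0,0],0.0]]' 25
python3 - <<'E'
from h import *
delta([.638,.007,.204],Rdown(92.4))
E
```

```text
clock: 3.65
position: [0.6391, 0.0066, 0.2074]
ee_rot: [2.994, 0.951, 0.002]
force: [6.8, -9.6, 2.6]
width: 0.161
shift [-0.0007 -0.001   0.0034] turn [ 7.000e-02 -2.000e-02 -5.716e+01] t 3.65 F [ 6.8 -9.6  2.6] w 0.0148 q [ 0.12  0.5  -0.32  1.54  0.16  1.13 -1.19] p [0.6391 0.0066 0.2074]
```

```bash

python3 -m pendant '[[[0,0.001,0.001],[0,0,0],0.0],[[0,0,0],[0,0,-9],0.0],[[0,0,0],[0,0,-9],0.0],[[0,0,0],[0,0,-9],0.0]]'
python3 - <<'E'
from h import *
delta([.638,.007,.204],Rdown(92.4))
E
```

```text
clock: 4.15
position: [0.639, 0.0067, 0.2073]
ee_rot: [-2.685, -1.631, -0.001]
force: [-7.8, 1.6, 12.0]
width: 0.149
shift [-0.0002 -0.001   0.0033] turn [  0.    -0.03 -29.84] t 4.15 F [-7.8  1.6 12. ] w 0.0137 q [ 0.19  0.51 -0.43  1.53  0.22  1.14 -0.76] p [0.639  0.0067 0.2073]
```

```bash

python3 -m pendant '[[[0,0,-0.002],[0,0,-10],0.0],[[0,0,0],[0,0,-10],0.0],[[0,0,0],[0,0,-9.8],0.0],[[0,0,0],[0,0,0],0.0],[[0,0,0],[0,0,0],0.0]]'
python3 - <<'E'
from h import *
delta([.638,.007,.204],Rdown(92.4))
im,d=arm.get_image("wrist"); save("w2",im)
im,d=arm.get_image("top"); save("t2",im[70:280,180:330])
E
```

```text
clock: 4.78
position: [0.6381, 0.0069, 0.2074]
ee_rot: [-2.178, -2.26, 0.002]
force: [-4.2, 2.4, 1.9]
width: 0.149
shift [ 0.0001 -0.      0.0034] turn [-0.15 -0.07 -0.29] t 4.775 F [-4.2  2.4  1.9] w 0.0137 q [ 0.26  0.54 -0.55  1.53  0.29  1.17 -0.3 ] p [0.6381 0.0069 0.2074]
```

View pics/w2.png

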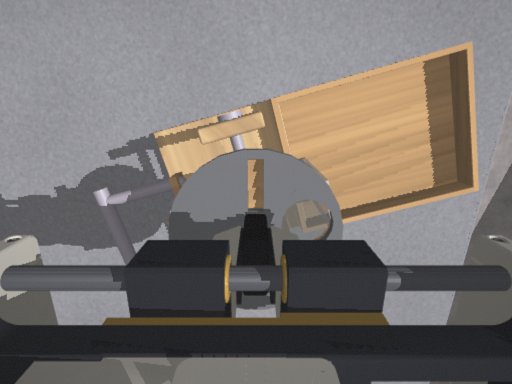

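The big hole is now at (308,222), on the tray side. Releasing, rising and checking.

```bash

python3 -m pendant '[[[0,0,0],[0,0,0],0.05],[[0,0,0],[0,0,0],0.05],[[0,0,0],[0,0,0],0.05],[[0,0,-0.04],[0,0,0],0.05],[[0,0,-0.04],[0,0,0],0.05],[[0,0,-0.03],[0,0,0],0.05],[[0,0,0],[0,0,0],0.05]]'
python3 - <<'E'
from h import *
s=arm.observe(); im,d=arm.get_image("wrist"); save("w3",im)
K,M=cam("wrist",s); v,u=np.mgrid[0:384,0:512]; P=unproj(K,M,u,v,d)
m=(d>0)&(P[...,2]>.225)&(P[...,2]<.243)&(np.hypot(P[...,0]-.638,P[...,1]-.007)<.03)
q=P[m]; print(len(q),cv2.minAreaRect((q[:,:2]*1000).astype(np.float32)),q[:,2].mean())
print(cv2.fitEllipse is not None)
delta([.5187,-.0299,.135],Rdown(107.3))
E
```

```text
clock: 5.75
position: [0.6406, 0.0063, 0.3205]
ee_rot: [2.179, 2.258, 0.006]
force: [-0.1, -0.4, 0.3]
width: 0.549
565 ((637.4295043945312, 5.845361709594727), (13.088850021362305, 33.75092315673828), 2.0546343326568604) 0.23744110812195682
True
shift [-0.0315 -0.1227  0.1834] turn [  0.12   0.02 -15.26] t 5.8 F [-0.   0.6 -0.8] w 0.0501 q [ 0.26  0.47 -0.56  1.36  0.25  1.39 -0.26] p [0.6398 0.006  0.3187]
```

View pics/w3.png

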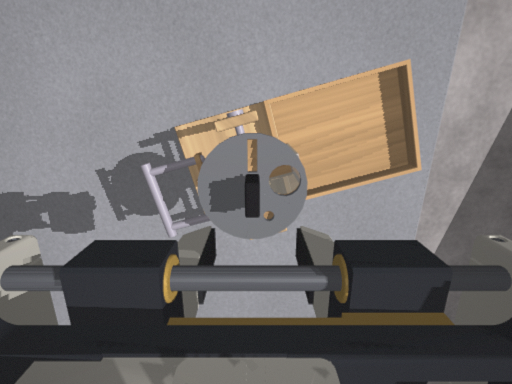

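The grip is at (252,195), yaw 92.1°, so the cap is at ≈1.305, and the big hole at (285,180) faces the tray. Now to the handle, behind and tilted.

```bash

python3 -m pendant '[[[-0.01,-0.037,0],[0,0,-3],0.04],[[-0.01,-0.037,0],[0,0,-3],0.04],[[-0.01,-0.037,0],[0,0,-3],0.04],[[-0.01,-0.037,0],[0,0,-3],0.04],[[-0.01,-0.037,0],[0,0,-3],0.04],[[0,0,0],[-9,0,0],0.04],[[0,0,0],[-9,0,0],0.04],[[0,0,0],[-9,0,0],0.04],[[0,0,0],[0,0,0],0.04]]'
cat >> h.py <<'E'
def Rt(phi): # phi deg below horizontal
    p=np.radians(phi); f=np.array([np.cos(YAW),np.sin(YAW),0]); up=np.array([0,0,1.])
    x=np.array([-f[1],f[0],0]); z=np.cos(p)*f-np.sin(p)*up; return np.stack([x,np.cross(z,x),z],1)
def bar(th):
    th=np.radians(th); f=np.array([np.cos(YAW),np.sin(YAW),0]);
    return np.array([AX[0],AX[1],.135])+.125*(-np.cos(th)*f+np.sin(th)*np.array([0,0,1]))
def tgt(th,phi,back=0.):
    T=Rt(phi); return bar(th)+(.0188-back)*T[:,2],T
E
python3 - <<'E'
from h import *
for ph in (63,50,45): delta(*tgt(0,ph,.1))
E
```

```text
clock: 6.92
position: [0.4603, -0.0705, 0.3153]
ee_rot: [1.679, 2.258, 0.539]
force: [-0.4, -1.2, 0.4]
width: 0.435
shift [ 0.0216 -0.0212  0.1103] turn [-0.21  0.17 -0.52] t 6.925 F [-0.4 -1.2  0.4] w 0.04 q [ 0.83 -0.1  -0.55  2.09 -0.43  0.77  0.83] p [ 0.4603 -0.0705  0.3153]
shift [ 0.0214 -0.0395  0.1124] turn [-13.21   0.23  -0.5 ] t 6.925 F [-0.4 -1.2  0.4] w 0.04 q [ 0.83 -0.1  -0.55  2.09 -0.43  0.77  0.83] p [ 0.4603 -0.0705  0.3153]
shift [ 0.0214 -0.0463  0.1143] turn [-18.21   0.25  -0.49] t 6.925 F [-0.4 -1.2  0.4] w 0.04 q [ 0.83 -0.1  -0.55  2.09 -0.43  0.77  0.83] p [ 0.4603 -0.0705  0.3153]
```

```bash

python3 -m pendant '[[[0.007,-0.012,0.028],[-5,0,0],0.04],[[0.007,-0.012,0.028],[-5,0,0],0.04],[[0.007,-0.008,0.028],[-4,0,0],0.04],[[0,0,0.02],[0,0,0],0.04],[[0,0,0],[0,0,0],0.04]]'
python3 - <<'E'
from h import *
for ph in (50,45): delta(*tgt(0,ph,.0))
s=arm.observe(); im,d=arm.get_image("wrist"); save("w4",im); im,d=arm.get_image("scene"); save("s4",im)
E
```

```text
clock: 7.55
position: [0.4872, -0.0371, 0.2277]
ee_rot: [1.556, 2.125, 0.78]
force: [-0.6, 0.4, -0.0]
width: 0.437
shift [-0.0042 -0.0346  0.1105] turn [-0.18 -0.88 -0.02] t 7.55 F [-0.6  0.4 -0. ] w 0.0401 q [ 0.71  0.02 -0.48  2.39 -1.24  0.35  1.65] p [ 0.4872 -0.0371  0.2277]
shift [-0.0042 -0.0329  0.1104] turn [-5.18 -0.88 -0.06] t 7.55 F [-0.6  0.4 -0. ] w 0.0401 q [ 0.71  0.02 -0.48  2.39 -1.24  0.35  1.65] p [ 0.4872 -0.0371  0.2277]
```

View pics/w4.png

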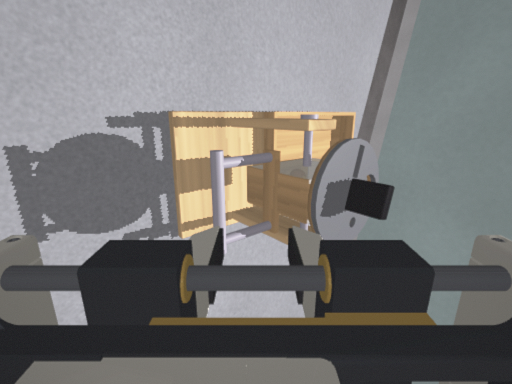

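View pics/s4.png

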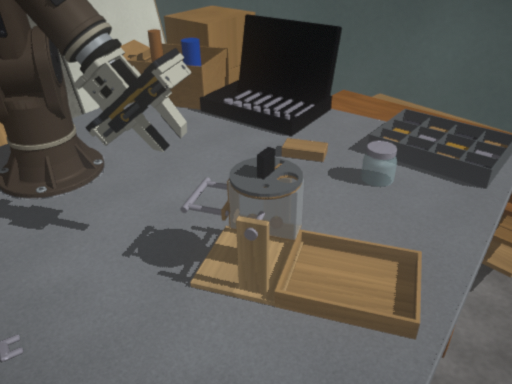

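The wrist view shows the bar at (218,200) between the fingers' lines. The arm is near its joint 5 and 6 limits at this tilt, so I'll fit a rough kinematic model to pick a feasible one.

```bash
cat > kin.py <<'E'
import numpy as np
from scipy.spatial.transform import Rotation as R
from scipy.optimize import least_squares
D=[([1.0624,.4352,.0249,1.5741,-.0116,1.134,-.0751],[.2465,-.5738,.2260],[-3.0758,-.6326,.0007]),
([.59,.22,-.14,1.68,.03,1.24,-.72],[.4401,-.2865,.307],[3.077,.633,.001]),
([.12,.44,-.32,1.43,.14,1.29,-1.17],[.6356,.0056,.2851],[-2.994,-.951,.005]),
([.12,.5,-.32,1.54,.16,1.13,-1.19],[.6391,.0066,.2074],[2.994,.951,.002]),
([.19,.51,-.43,1.53,.22,1.14,-.76],[.639,.0067,.2073],[-2.685,-1.631,-.001]),
([.26,.54,-.55,1.53,.29,1.17,-.3],[.6381,.0069,.2074],[-2.178,-2.26,.002]),
([.26,.47,-.56,1.36,.25,1.39,-.26],[.6398,.006,.3187],[2.179,2.258,.006]),
([.83,-.1,-.55,2.09,-.43,.77,.83],[.4603,-.0705,.3153],[1.679,2.258,.539]),
([.71,.02,-.48,2.39,-1.24,.35,1.65],[.4872,-.0371,.2277],[1.556,2.125,.78])]
def rz(a): return R.from_euler('z',a).as_matrix()
def ry(a): return R.from_euler('y',a).as_matrix()
def fk(q,p,s):
    # offsets 3-vectors between joints
    o=np.reshape(p[:21],(7,3)); A=np.eye(3); t=np.zeros(3)
    for i in range(7):
        t=t+A@o[i]; A=A@(rz(s[i]*q[i]+(p[21] if i==0 else p[22] if i==6 else 0)) if i%2==0 else ry(s[i]*q[i]))
    # tool
    t=t+A@np.array([0,0,p[23]]); return t,A
def res(p,s,D=D,reg=.003):
    e=[]
    for q,pos,rv in D:
        t,A=fk(q,p,s); e+=list((t-pos)/.004); e+=list(R.from_matrix(A.T@R.from_rotvec(rv).as_matrix()).as_rotvec()/.01)
    e+=list((p-P0)*np.r_[np.ones(21)*20,.0,.0,1])
    return np.array(e)
P0=np.zeros(24); P0[:21]=[0,0,.15, 0,.03,.2, 0,.03,.2, 0,0,.2, 0,0,.2, 0,0,.2, 0.05,0,.1]; P0[23]=.2
E
python3 - <<'E'
from kin import *
import itertools
out=[]
for s in itertools.product([1,-1],repeat=4):
    S=[s[0],1,s[1],1,s[2],1,s[3]]
    for a7 in (0,np.pi/2,np.pi,-np.pi/2):
        p=P0.copy();p[22]=a7
        r=least_squares(res,p,args=(S,),max_nfev=25); out.append((r.cost,S,a7,r.x))
out.sort(key=lambda x:x[0])
for o in out[:4]: print(o[0],o[1],o[2])
c,S,a,x=out[0]; r=least_squares(res,x,args=(S,)); print(r.cost,r.x.round(3))
print((r.fun[:54].reshape(9,6)*[4,4,4,10,10,10]).round(1))
np.savez("kin.npz",p=r.x,s=S)
E
```

```text
11.723713183760802 [-1, 1, -1, 1, -1, 1, -1] 1.5707963267948966
11.723713183760934 [-1, 1, -1, 1, -1, 1, -1] 0
11.723713183760966 [-1, 1, -1, 1, -1, 1, -1] 3.141592653589793
11.723713183760998 [-1, 1, -1, 1, -1, 1, -1] -1.5707963267948966
11.723713183760802 [-1.000e-03 -1.000e-03  1.080e-01  1.500e-02 -1.600e-02  1.580e-01
 -1.100e-02 -1.600e-02  2.770e-01  8.000e-03 -1.200e-02  2.770e-01
 -0.000e+00 -1.200e-02  2.130e-01  2.000e-03 -0.000e+00  2.130e-01
  9.000e-03 -0.000e+00  1.000e-01  7.000e-03  1.579e+00  2.600e-01]
[[  0.3   0.4   1.7  -0.1  -0.   -1.3]
 [  0.5  -1.    1.4   1.2  -3.5  -0.1]
 [  2.1  -1.    2.4   2.9  -6.5  -5.9]
 [ -1.1   0.8  -0.7  -7.5  -0.1  -3.7]
 [  2.8   1.    4.1   4.4 -10.1  -0.7]
 [ -3.7   1.1  -3.3 -12.6  -1.5   5.7]
 [ -1.4  -1.3  -4.3 -13.3   4.8   0.8]
 [  0.6  -1.   -0.5   5.8   2.5   9.9]
 [ -0.    1.   -0.5  -1.7   2.3  -4.7]]
```

```bash
cat >> kin.py <<'E'
LO=np.array([-2.62,-.44,-1.27,.08,-1.32,.12,-2.74]);HI=np.array([2.62,2.09,1.32,2.57,4.46,2,2.74])
def ik(pos,Rm,q0,z):
    def f(q):
        t,A=fk(q,z['p'],z['s']); return np.r_[(t-pos)/.001,R.from_matrix(A.T@Rm).as_rotvec()/.005,(q-q0)*.02]
    r=least_squares(f,np.clip(q0,LO+.02,HI-.02),bounds=(LO,HI)); return r.x,np.abs(r.fun[:6]).max()
E
python3 - <<'E'
from kin import *
from h import tgt
z=np.load("kin.npz")
rng=np.random.default_rng(0)
cur=np.array(D[-1][0])
for ph in (45,50,55,60,65,70):
  for back in (.08,0):
    T=tgt(0,ph,back); best=[]
    for k in range(12):
        q0=cur if k==0 else rng.uniform(LO,HI)
        q,e=ik(*T,q0,z); 
        if e<2: best.append((np.min(np.minimum(q-LO,HI-q)),q,k))
    best.sort(key=lambda x:-x[0]); print(ph,back,len(best),[ (round(b[0],2),b[1].round(2).tolist(),b[2]) for b in best[:1]], [b[1].round(2).tolist() for b in best if b[2]==0])
E
```

```text
45 0.08 3 [(np.float64(0.0), [1.36, 0.35, -1.27, 2.55, 3.26, 0.23, -2.73], 9)] []
45 0 6 [(np.float64(0.04), [0.95, 0.54, -1.02, 2.53, 2.86, 0.46, -2.36], 7)] []
50 0.08 1 [(np.float64(0.0), [0.79, 0.13, -0.58, 2.48, 4.46, 0.27, 2.28], 1)] []
50 0 7 [(np.float64(0.04), [-0.13, 0.33, 0.35, 2.53, 4.03, 0.53, 2.66], 11)] []
55 0.08 9 [(np.float64(0.13), [0.63, 0.1, -0.46, 2.4, -1.14, 0.25, 1.55], 0)] [[0.63, 0.1, -0.46, 2.4, -1.14, 0.25, 1.55]]
55 0 8 [(np.float64(0.13), [0.23, 0.28, -0.12, 2.44, 4.09, 0.25, 2.58], 7)] []
60 0.08 9 [(np.float64(0.21), [0.04, 0.07, 0.11, 2.34, -0.74, 0.33, 1.11], 5)] [[0.41, 0.09, -0.29, 2.32, -0.63, 0.31, 0.99]]
60 0 10 [(np.float64(0.11), [0.96, 0.49, -1.16, 2.32, 1.38, 0.32, -1.0], 7)] [[0.33, 0.28, -0.27, 2.35, -1.27, 0.12, 1.64]]
65 0.08 10 [(np.float64(0.3), [-0.15, 0.08, 0.26, 2.27, -0.47, 0.43, 0.81], 4)] [[0.3, 0.1, -0.23, 2.24, -0.34, 0.41, 0.67]]
65 0 6 [(np.float64(0.2), [-0.26, 0.28, 0.41, 2.32, -1.07, 0.32, 1.4], 10)] [[0.02, 0.27, 0.06, 2.29, -0.78, 0.24, 1.11]]
70 0.08 5 [(np.float64(0.4), [0.22, 0.13, -0.19, 2.17, -0.18, 0.53, 0.48], 0)] [[0.22, 0.13, -0.19, 2.17, -0.18, 0.53, 0.48]]
70 0 7 [(np.float64(0.25), [-0.22, 0.29, 0.33, 2.24, -0.63, 0.37, 0.94], 5)] [[-0.12, 0.28, 0.2, 2.23, -0.53, 0.35, 0.83]]
```

```bash
python3 - <<'E'
from h import *
delta(*tgt(0,68,.09))
E
```

```text
shift [-0.0017 -0.0132  0.0252] turn [17.91 -0.69  0.12] t 7.65 F [ 0.5  0.5 -0.7] w 0.0402 q [ 0.71  0.02 -0.48  2.39 -1.24  0.35  1.65] p [ 0.487  -0.0383  0.2288]
```

```bash

python3 -m pendant '[[[0,0,0],[6,0,0],0.04],[[0,0,0],[6,0,0],0.04],[[0,0,0],[6,0,0],0.04],[[0,0,0],[0,0,0],0.04]]'
python3 - <<'E'
from h import *
delta(*tgt(0,68,.09))
E
```

```text
clock: 8.15
position: [0.4871, -0.03, 0.2296]
ee_rot: [1.645, 2.28, 0.6]
force: [-0.5, 1.0, 0.7]
width: 0.431
shift [-0.01   -0.0106  0.0264] turn [ 6.39 -1.96  0.68] t 8.15 F [-0.5  1.   0.7] w 0.0396 q [ 0.59  0.04 -0.47  2.23 -0.47  0.48  0.83] p [ 0.4871 -0.03    0.2296]
```

```bash

python3 -m pendant '[[[-0.005,-0.005,0],[3.5,-1,0.3],0.04],[[-0.005,-0.005,0],[3,-1,0.3],0.04],[[0,0,0.013],[0,0,0],0.04],[[0,0,0.013],[0,0,0],0.04],[[0,0,0],[0,0,0],0.04]]'
python3 - <<'E'
from h import *
delta(*tgt(0,68,.09)); delta(*tgt(0,68,.006))
s=arm.observe(); im,d=arm.get_image("wrist"); save("w5",im)
K,M=cam("wrist",s); v,u=np.mgrid[0:384,0:512]; P=unproj(K,M,u,v,d)
f=np.array([np.cos(YAW),np.sin(YAW)]); rel=P[...,:2]-AX; a=rel@f; b=rel@[-f[1],f[0]]
m=(d>0)&(a<-.112)&(a>-.14)&(abs(b)<.06)&(P[...,2]>.115)&(P[...,2]<.16)&(v<225)
print(m.sum(),"x",np.percentile(a[m],[2,50,98]),"y",b[m].min(),b[m].max(),"z",np.percentile(P[...,2][m],[2,50,98]))
E
```

```text
clock: 8.78
position: [0.4882, -0.039, 0.1972]
ee_rot: [1.712, 2.324, 0.448]
force: [-0.4, -0.5, 0.5]
width: 0.434
shift [-0.0003  0.0062 -0.0016] turn [-0.33 -0.18 -0.08] t 8.775 F [-0.4 -0.5  0.5] w 0.0399 q [ 0.5   0.12 -0.46  2.19 -0.17  0.5   0.5 ] p [ 0.4882 -0.039   0.1972]
shift [-0.0006  0.0067  0.0824] turn [-0.33 -0.18 -0.08] t 8.775 F [-0.4 -0.5  0.5] w 0.0399 q [ 0.5   0.12 -0.46  2.19 -0.17  0.5   0.5 ] p [ 0.4882 -0.039   0.1972]
1185 x [-0.132126   -0.12758212 -0.11357335] y -0.015663046409952436 0.04852148134494579 z [0.13709144 0.14223151 0.144146  ]
```

View pics/w5.png

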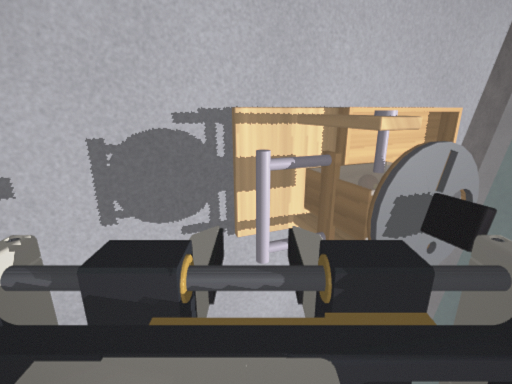

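The bar shows at (263,205), about midway between the fingertips, which need about +5 mm along tool y. Advancing along the tool axis.

```bash

python3 -m pendant '[[[0,0.005,0.02],[0,0,0],0.04],[[0,0,0.025],[0,0,0],0.04],[[0,0,0.02],[0,0,0],0.04],[[0,0,0.014],[0,0,0],0.04],[[0,0,0],[0,0,0],0.04]]'
python3 - <<'E'
from h import *
delta(*tgt(0,68,.006))
im,d=arm.get_image("wrist"); save("w6",im); im,d=arm.get_image("scene"); save("s6",cv2.resize(im[100:300,100:400],None,fx=2.5,fy=2.5))
E
```

```text
clock: 9.45
position: [0.5213, -0.0291, 0.1268]
ee_rot: [1.711, 2.323, 0.447]
force: [-0.6, -0.4, 0.4]
width: 0.437
shift [-0.      0.0006  0.0042] turn [-0.3  -0.1  -0.06] t 9.45 F [-0.6 -0.4  0.4] w 0.0401 q [ 0.38  0.28 -0.4   2.22 -0.04  0.3   0.35] p [ 0.5213 -0.0291  0.1268]
```

View pics/w6.png

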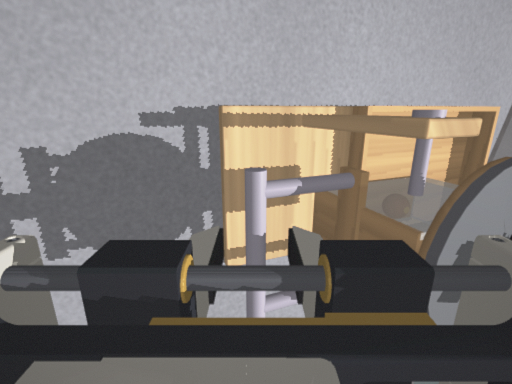

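View pics/s6.png

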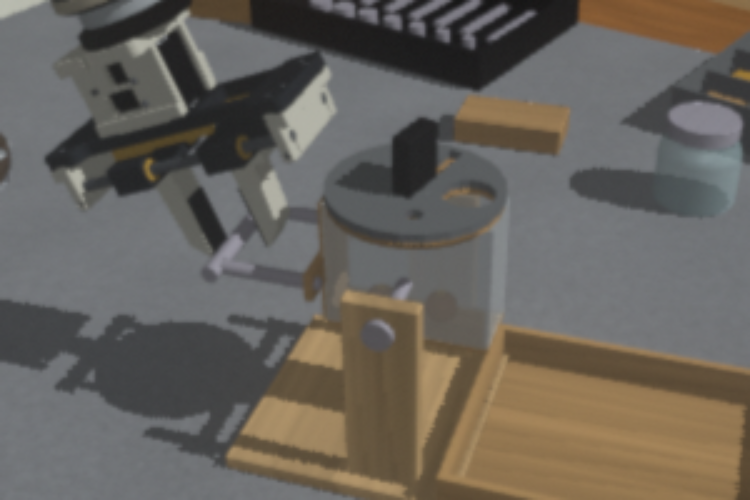

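The bar (257,240) lies centrally between the fingers. In the scene view the gripper clears the cap, and both balls are visible low in the hopper. Closing gently so that the bar can swivel in the pads.

```bash

python3 -m pendant '[[[0,0.0005,0.004],[0,0,0],0.03],[[0,0,0],[0,0,0],0.0],[[0,0,0],[0,0,0],0.0],[[0,0,0],[0,0,0],0.0],[[0,0,0],[0,0,0],0.0]]' 15
python3 - <<'E'
from h import *
delta(*tgt(0,68,.006))
from kin import *
z=np.load("kin.npz"); q=arm.observe()["joints"]
s=arm.observe()
# track path from measured grasp
T0=tgt(0,68,.006); off=s["position"]-T0[0]; print("off",off.round(4))
prev=T0
for th in range(10,111,10):
    ph=68+min(th,100)*.12
    T=tgt(th,ph,.006); q,e=ik(*T,q,z); R0=prev[1]
    print(th,ph,"d",(R0.T@(T[0]-prev[0])).round(4),"q",q.round(2),round(e,1)); prev=T
E
```

```text
clock: 10.18
position: [0.5226, -0.029, 0.1236]
ee_rot: [1.711, 2.322, 0.446]
force: [-4.7, -2.5, 1.7]
width: 0.119
shift [0.0004 0.0006 0.0007] turn [-0.32 -0.05 -0.08] t 10.175 F [-4.7 -2.5  1.7] w 0.0109 q [ 0.37  0.28 -0.39  2.23 -0.03  0.29  0.34] p [ 0.5226 -0.029   0.1236]
off [-0.0007 -0.0006  0.0004]
10 69.2 d [-0.      0.0096 -0.0194] q [ 0.36  0.25 -0.39  2.18 -0.03  0.38  0.32] 0.0
20 70.4 d [ 0.      0.0125 -0.0177] q [ 0.34  0.23 -0.38  2.13 -0.02  0.47  0.31] 0.0
30 71.6 d [-0.      0.015  -0.0155] q [ 0.33  0.22 -0.37  2.07 -0.01  0.56  0.28] 0.0
40 72.8 d [ 0.      0.0172 -0.013 ] q [ 0.3   0.22 -0.37  2.01  0.01  0.64  0.26] 0.0
50 74.0 d [ 0.      0.019  -0.0102] q [ 0.28  0.23 -0.36  1.94  0.03  0.71  0.23] 0.0
60 75.2 d [-0.      0.0203 -0.0071] q [ 0.25  0.26 -0.35  1.87  0.05  0.78  0.2 ] 0.0
70 76.4 d [-0.      0.0212 -0.0039] q [ 0.22  0.29 -0.34  1.8   0.06  0.84  0.17] 0.0
80 77.6 d [-0.      0.0215 -0.0005] q [ 0.2   0.32 -0.33  1.73  0.08  0.9   0.15] 0.0
90 78.8 d [0.     0.0213 0.0028] q [ 0.17  0.36 -0.33  1.66  0.1   0.94  0.13] 0.0
100 80.0 d [0.     0.0207 0.0061] q [ 0.14  0.41 -0.32  1.59  0.12  0.99  0.11] 0.0
110 80.0 d [0.     0.0197 0.0092] q [ 0.12  0.45 -0.31  1.55  0.13  0.99  0.1 ] 0.0
```

```bash

python3 -m pendant '[[[0,0.0044,-0.01],[0.6,0,0],0],[[0,0.0052,-0.0095],[0.6,0,0],0],[[0,0.0059,-0.0091],[0.6,0,0],0],[[0,0.0066,-0.0086],[0.6,0,0],0],[[0,0,0],[0,0,0],0]]'
python3 - <<'E'
from h import *
delta(*tgt(20,70.4,.006))
E
```

```text
clock: 10.8
position: [0.5283, -0.0273, 0.1659]
ee_rot: [1.732, 2.35, 0.397]
force: [-11.7, -4.4, 4.8]
width: 0.124
shift [0.0004 0.0017 0.0008] turn [-0.49 -0.07 -0.09] t 10.8 F [-11.7  -4.4   4.8] w 0.0113 q [ 0.35  0.23 -0.38  2.13 -0.03  0.48  0.32] p [ 0.5283 -0.0273  0.1659]
```

```bash

python3 -m pendant '[[[0,0.0062,-0.008],[0.6,0,0],0],[[0,0.0074,-0.0075],[0.6,0,0],0],[[0,0.0083,-0.0068],[0.6,0,0],0],[[0,0.0089,-0.0062],[0.6,0,0],0],[[0,0.0093,-0.0054],[0.6,0,0],0],[[0,0.0097,-0.0048],[0.6,0,0],0],[[0,0,0],[0,0,0],0]]'
python3 - <<'E'
from h import *
delta(*tgt(50,74,.006))
E
```

```text
clock: 11.68
position: [0.564, -0.0162, 0.2197]
ee_rot: [1.756, 2.384, 0.33]
force: [-13.6, -2.8, 17.9]
width: 0.125
shift [0.0005 0.0004 0.0014] turn [-0.27 -0.02 -0.04] t 11.675 F [-13.6  -2.8  17.9] w 0.0115 q [ 0.29  0.23 -0.36  1.94  0.02  0.71  0.23] p [ 0.564  -0.0162  0.2197]
```

```bash

python3 -m pendant '[[[0,0.0095,-0.0065],[0.6,0,0],0],[[0,0.0102,-0.0043],[0.6,0,0],0],[[0,0.0105,-0.0024],[0.6,0,0],0],[[0,0.0107,-0.0015],[0.6,0,0],0],[[0,0,0],[0,0,0],0]]'
python3 - <<'E'
from h import *
delta(*tgt(70,76.4,.006))
E
```

```text
clock: 12.3
position: [0.6002, -0.0049, 0.2439]
ee_rot: [1.772, 2.407, 0.286]
force: [3.0, 0.3, -3.0]
width: 0.125
shift [ 0.0004 -0.001   0.0038] turn [-0.08 -0.05 -0.02] t 12.3 F [ 3.   0.3 -3. ] w 0.0114 q [ 0.23  0.28 -0.34  1.8   0.06  0.85  0.18] p [ 0.6002 -0.0049  0.2439]
```

```bash

python3 -m pendant '[[[0,0.0107,-0.0005],[0.6,0,0],0],[[0,0.0107,0],[0.6,0,0],0],[[0,0.0107,0.0012],[0.6,0,0],0],[[0,0.0106,0.0018],[0.6,0,0],0],[[0,0,0],[0,0,0],0]]'
python3 - <<'E'
from h import *
delta(*tgt(90,78.8,.006))
im,d=arm.get_image("scene"); save("s7",cv2.resize(im[80:330,150:450],None,fx=2.4,fy=2.4))
E
```

```text
clock: 12.92
position: [0.6406, 0.0075, 0.25]
ee_rot: [1.79, 2.431, 0.237]
force: [2.1, 0.1, 0.0]
width: 0.121
shift [ 0.0006 -0.0006  0.0025] turn [-0.12 -0.06 -0.03] t 12.925 F [2.1 0.1 0. ] w 0.0111 q [ 0.17  0.36 -0.33  1.66  0.1   0.95  0.13] p [0.6406 0.0075 0.25  ]
```

View pics/s7.png

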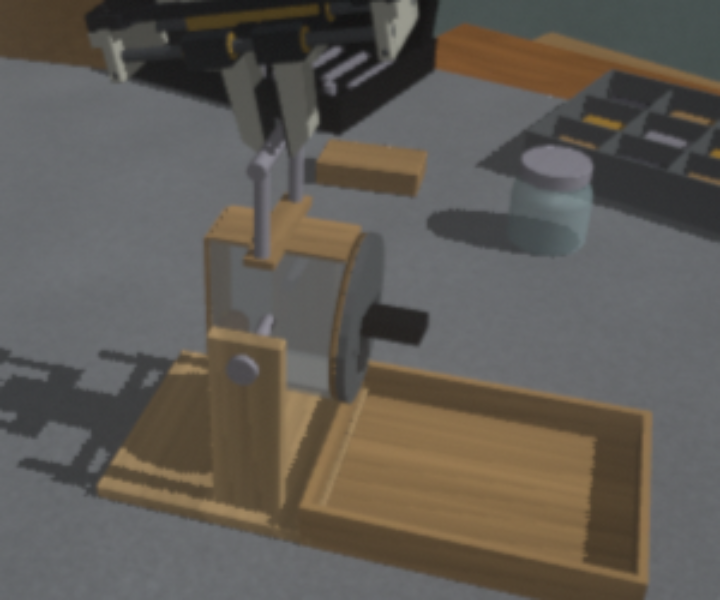

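The hopper is at about 90°, with the cap facing the tray and a ball still inside at (235,320) in the crop. Continuing slowly.

```bash

python3 -m pendant '[[[0,0.0055,0.0012],[0.3,0,0],0],[[0,0.0053,0.0014],[0.3,0,0],0],[[0,0.0052,0.0016],[0.3,0,0],0],[[0,0.0051,0.0018],[0.3,0,0],0],[[0,0,0],[0,0,0],0],[[0,0,0],[0,0,0],0],[[0,0,0],[0,0,0],0]]'
python3 - <<'E'
from h import *
delta(*tgt(100,80,.006))
im,d=arm.get_image("scene"); save("s8",cv2.resize(im[80:330,150:450],None,fx=2.4,fy=2.4))
im,d=arm.get_image("top"); print([(np.round(x["rect"]),round(x["conf"],2)) for x in arm.look_for("top","ball1")]); save("t8",cv2.resize(im[50:280,180:330],None,fx=2.5,fy=2.5))
E
```

```text
clock: 13.85
position: [0.6597, 0.0134, 0.2477]
ee_rot: [1.799, 2.443, 0.21]
force: [1.9, -0.0, -4.0]
width: 0.126
shift [0.0006 0.001  0.0025] turn [-0.21 -0.06 -0.06] t 13.85 F [ 1.9 -0.  -4. ] w 0.0115 q [ 0.15  0.41 -0.32  1.59  0.11  0.99  0.11] p [0.6597 0.0134 0.2477]
[]
```

View pics/s8.png

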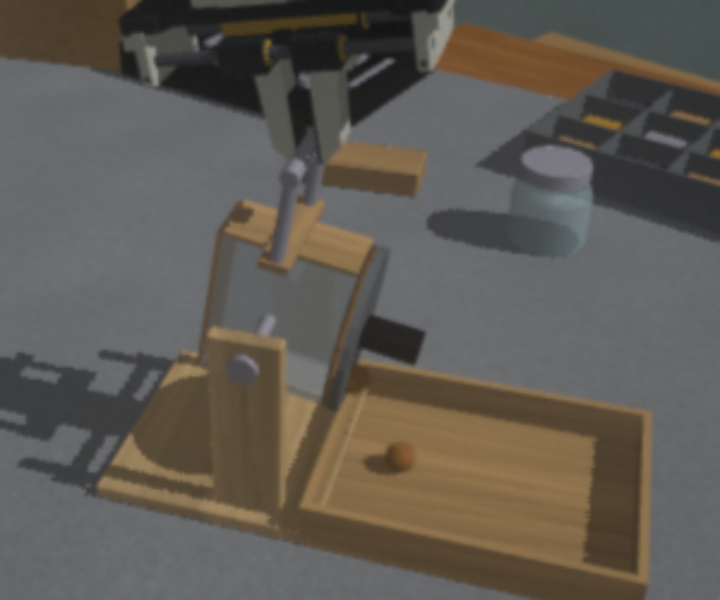

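View pics/t8.png

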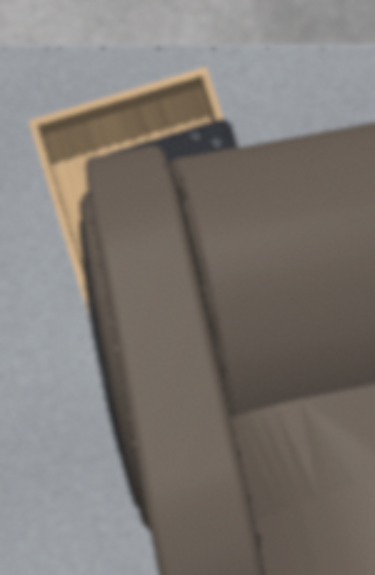

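One ball is in the tray at (400,457) in the crop, and the second is just emerging at (357,377). Tipping a little further and waiting.

```bash

python3 -m pendant '[[[0,0.005,0.0018],[0.2,0,0],0],[[0,0.005,0.002],[0.2,0,0],0],[[0,0.004,0.002],[0.2,0,0],0],[[0,0,0],[0,0,0],0],[[0,0,0],[0,0,0],0],[[0,0,0],[0,0,0],0],[[0,0,0],[0,0,0],0],[[0,0,0],[0,0,0],0]]'
python3 - <<'E'
from h import *
delta(*tgt(108,80.6,.006))
im,d=arm.get_image("scene"); save("s9",cv2.resize(im[80:330,150:450],None,fx=2.4,fy=2.4))
print([(np.round(x["rect"]),round(x["conf"],2)) for x in arm.look_for("scene","ball1")])
E
```

```text
clock: 15.0
position: [0.6739, 0.0179, 0.2447]
ee_rot: [1.803, 2.448, 0.198]
force: [3.2, -0.3, -1.7]
width: 0.12
shift [0.0006 0.0027 0.0039] turn [-0.2  -0.05 -0.05] t 15.0 F [ 3.2 -0.3 -1.7] w 0.011 q [ 0.13  0.44 -0.31  1.55  0.12  1.02  0.1 ] p [0.6739 0.0179 0.2447]
[(array([338., 275.,  15.,   6.]), 0.6), (array([324., 279.,  15.,  16.]), 0.55), (array([276., 195.,  99., 118.]), 0.44)]
```

View pics/s9.png

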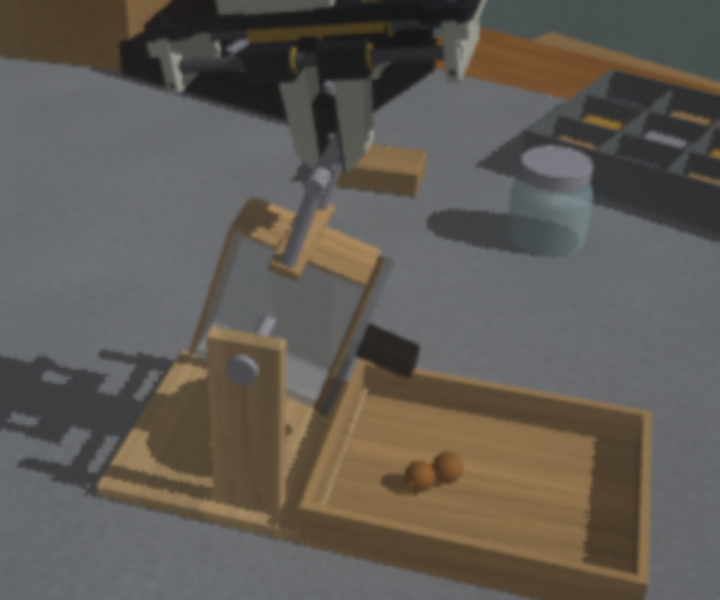

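Both balls are in the tray, at (420,475) and (448,466). Letting go and backing off.

```bash

python3 -m pendant '[[[0,0,0],[0,0,0],0.04],[[0,0,0],[0,0,0],0.04],[[0,0,0],[0,0,0],0.04],[[0,0,-0.03],[0,0,0],0.04],[[0,0,-0.04],[0,0,0],0.04],[[0,0,-0.04],[0,0,0],0.04],[[0,-0.03,-0.03],[0,0,0],0.04],[[0,-0.03,0],[0,0,0],0.04],[[0,0,0],[0,0,0],0.04],[[0,0,0],[0,0,0],0.04]]'
python3 - <<'E'
from h import *
delta(*tgt(108,80.6,.006))
im,d=arm.get_image("scene"); save("s10",cv2.resize(im[80:330,150:450],None,fx=2.4,fy=2.4))
K,M=cam("scene")
for x in arm.masks_of("scene","ball1"):
    m=x["pixels"]&(d>0); P=unproj(K,M,*np.nonzero(m)[::-1],d[m]); p=np.median(P,0)
    f=np.array([np.cos(YAW),np.sin(YAW)]); r=p[:2]-AX
    print(np.round(x["rect"]),round(x["conf"],2),p.round(3),"fwd",(r@f).round(3),"left",(r@[-f[1],f[0]]).round(3))
E
```

```text
clock: 16.35
position: [0.5962, -0.0063, 0.3732]
ee_rot: [1.803, 2.449, 0.198]
force: [0.2, 0.7, 0.3]
width: 0.433
shift [0.0005 0.0625 0.1438] turn [-0.21 -0.06 -0.05] t 16.35 F [0.2 0.7 0.3] w 0.0398 q [ 0.2   0.24 -0.33  1.52  0.05  1.24  0.18] p [ 0.5962 -0.0063  0.3732]
```

View pics/s10.png

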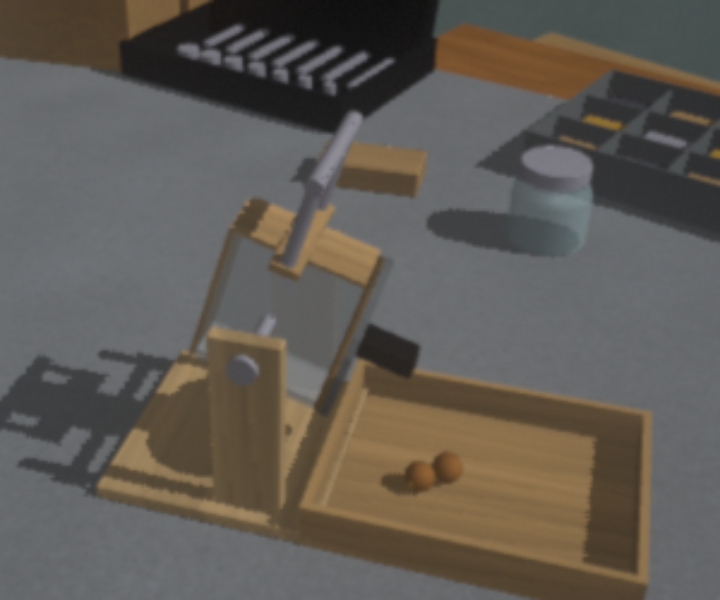

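```bash
python3 - <<'E'
from h import *
s=arm.observe(); print(s["force"].round(1),s["clock"]); print(arm.sign_off())
E
```

```text
[-0.3 -0.4 -0.5] 16.45
the job is handed in; nothing more can be done
None
```

The job is done and handed in at 16.5 s: both balls are in the catch tray, and the gripper has let go and backed away.

- **Cap:** I turned it by its grip to about 1.305 rad (target 1.31). I measured that from the wrist camera after letting go, and the 34 mm hole was over the outlet.
- **Tipping:** I tipped the hopper by its bar handle to about 1.9 rad. One ball rolled out at about 1.75 rad and the other followed. The hopper stayed where I left it.
- **Last checks:** the last two pictures, before and after letting go, show both balls lying still in the tray. The force on the tool at the end was under 1 N.
- **What did not work or disagreed:**
  - The first handle approach, tilted about 40° from vertical, ran close to the limits of joints 5 and 6, so I backed off and used about 22°.
  - My arc for the handle was slightly too tight, which pushed the wrist force to about 23 N at mid-tip. I corrected it there.
  - The final network search for the balls found nothing. The one before it had reported both in the tray, at only about 0.6 confidence. My last confirmation is therefore from the picture itself.

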